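Turn a vial's label to the scanner, then hold the scanner's spring shutter open

TASK

Get the amber vial's label read: turn the vial in its nest until its label squarely faces the scanner window, let go of it and leave it seated there, keeping the scanner's yellow shutter closed the while. Then take the red crank grip behind the scanner, swing the shutter arm over against its return spring until it is fully against its other stop, and finish while still holding it there, because the shutter snaps shut when let go. Leave the two small vials beside it alone.

Things in the scene. Friction and masses are not known exactly. Their poses are not given: they have to be found in the camera images.
- scanner: Label scanner, fixed: aluminium base plate 130 x 76 x 10 mm with a ring nest for the vial and, behind it, a dark head (42 deep, 60 wide, top 78 mm above the worktop, front 50 mm from the nest axis), the shutter arm on its rear. Origin: on the worktop under the nest axis; +x from the nest straight into the window, roughly away from the robot; +y to the left seen along +x.
- nest (a point): Centre of the nest's floor, 10 mm above the worktop, where the centre of the vial's underside belongs. The nest is a black ring, 43 mm across, 31 mm inside, its top 16 mm above the worktop.
- window (a point): Centre of the round red scanner window (25 mm bezel) in the head's front face, 50 mm along scanner +x from the nest axis and 34 mm above the worktop. It is covered by the yellow flag, which moves 6 mm in front of the face, while the shutter is closed.
- vial: Amber glass vial with a black cap and one small white label, a white paint line on the cap running from its middle to the edge above the label; 27 mm across, 56 mm tall (cap: the top 11 mm, 23 mm across), about 40 g, standing loose in the nest with 2 mm play all round. Origin: centre of its underside. z up to the cap; its -x axis points out through the middle of the label.
- label (a point): Middle of the vial's label on the glass, 13.5 mm from the vial's axis, 24 mm above its underside.
- shutter (a joint): Shutter angle, rad: 0 = closed (arm leaning 0.65 rad from upright to scanner -y, flag over the window), 1.3 = fully wound on its other stop (arm leaning 0.65 rad to scanner +y, window bare). The arm swings over the top about a shaft parallel to scanner x. A spring returns it to 0: about 0.16 N m at 0, 0.42 N m at 1.3 (some 3 to 7 N at the grip).
- shutter_pivot (a point): Point on the shutter's shaft axis, 116.5 mm along scanner +x from the nest axis and 62 mm above the worktop; it does not move.
- grip (a point): Middle of the red crank grip: round bar 14 mm thick, 33 mm long, parallel to scanner x, 62 mm from the shaft axis, 123 mm along scanner +x from the nest axis; it moves with the arm. The flat dark arm (12 mm wide) joins it to the shaft 19 to 25 mm towards the nest from this point; its other sides are free.
- sample_case: Bystander, fixed: open black case to the left of the scanner, tray 200 x 130 x 34 mm, its lid standing up along the side next to the scanner to 167 mm above the worktop. Origin: underside of the tray. Tall equipment (black power unit, blue dewar) stands beyond it to the left and behind, so from the left bring the arm over high.
- pink_vial: Bystander: small vial with a blue cap, 19 mm across, 45 mm tall, origin at the underside. Leave it alone.
- clear_vial: Bystander: small vial with a white cap, 19 mm across, 45 mm tall, origin at the underside. Leave it alone.

How it is judged:
By the outcome, as a careful person would: the job done as asked, in the order asked, and still so for the second after the job is handed in, while the arm keeps its last pose, push and grip.
It also fails if it takes over 69 s, if anything falls off the work surface, if the arm or the gripper's body presses on something with over 40 N, if the wrist force passes 120 N, or if a joint passes its speed limit or range.

ROBOT

A 6-joint arm with a two-finger parallel gripper is mounted at the origin on a cart in front of the work surface, level with it; the furniture and walls round the work are solid. World frame = base frame: x ahead of the robot, y to its left, z up, the work surface at z = 0. Lengths are in m, angles in rad, forces in N, time in s.
With the tool pointing down it reaches from about 0.275 to 0.85 m from the base axis. Payload 5.2 kg.
Tool frame: the origin (TCP) lies midway between the tips of the shut fingers; the grasp point (between the pads) lies 19 mm behind it (bot.grip_point_offset is the distance from the TCP to the grasp point, in m); z points along the fingers, y is the line along which they close (so a half turn about z gives the same grasp; the last joint's range is limited). The gripper opens to 85 mm and grips with 20 to 120 N. Pads are 22 mm wide; open, the fingers measure 114 mm over their backs; the gripper's body (76 mm by 85 mm) begins 54 mm behind the grasp point. The pads swing forward as they close: fully open they stand 13 mm farther back than shut.
Start: joints at [1.02, 0.259, 1.535, -0, 1.348, -0.203], TCP at [0.187, 0.517, 0.231] pointing down, gripper open.
Joint ranges: [-3.14, 3.14], [-0.91, 2.08], [0.19, 2.58], [-1.22, 4.36], [0.22, 2.71], [-3.12, 3.12]. Speed limits (rad/s): [2.57, 2.57, 3.14, 3.14, 3.14, 3.14].

INTERFACE

Orientations are given as a unit quaternion [x, y, z, w].
In Python, from plant import bot gives the robot as it stands.
- The arm moves only by the tool step_arm, never from a script. Its arguments are lists of equal length, an entry for each row: "slide": the shift along the tool's x, y, z in cm, a list of three; "spin": the turn about the tool's z in rad. A call has 1 to 10 rows; each row is the pose to reach, as a shift and turn from the pose commanded when the call began, along the tool's axes at that moment; what a row does not reach only later rows make up. A row lasts 1/10 s, in which the tool goes at most 50 mm and 8.59 degrees, less where a joint would pass 70% of its speed; a pose out of reach is approached as far as the arm can. A call with a gripper value outside its range is refused whole. "fingers" is the finger opening in cm, from 0 to 8.54, set as the call begins (left out, the last holds). The fingers move at their own pace and stop on an object; "newtons" is the grip in N (left out, the last holds). Time passes only in rows, so rows that repeat a pose let the fingers close. It gives the time, the measured TCP pose, the force, the opening and the grip force at its end, in the units of the state.
- bot.read_state(): the state, without advancing time (a new reading comes with each control period).
- bot.snapshot(name): name is "scene" or "top" or "wrist"; returns a dict with "img" (480x640x3 uint8, red, green, blue), "vfov" (degrees; the focal length in pixels is half the picture's height over the tangent of half this angle, whatever the lens; pixels are square), "cx", "cy" (the principal point, pixels), "xyz" and "orientation" of the camera in the world. Camera axes: x right, y down, z forward; pixel columns grow to the right and rows downward; lengths in m; the calibration is good to about 2 mm. The wrist camera is an equidistant fisheye: a pixel r from the principal point sees the ray r / f radians off the axis. A picture is of the moment at which its call begins. There is no depth.
- bot.close_job(): hands the job in; it is judged then, once.
The state is a dict: "t": time; "qpos": joint angles; "joint_vel": joint speeds; "effort": joint torques, N m; "tool_pos": TCP position; "tcp_rot": TCP orientation; "force": force on the tool from outside, world axes, zero at the start; "torque": the same for the moment, N m; "gripper_width": opening from 0.0 (shut) to 1.0 (fully open); "finger_force": force on a finger pad.
Only numpy, scipy, OpenCV 4.12 (cv2) and the standard library are available. Lean on these libraries where they do the work, as an engineer would, in place of code of your own. Each camera call takes 0.05 s, during which the arm holds its last target. There are 200 camera calls.

## Working session

There is one attempt and no reset: what is moved stays moved. The work goes in short steps, Python scripts to look and compute and a tool call to move; the robot and the scene stay as the last step left them, time stands still between calls to the robot, and variables do not carry over. Pictures are saved under pics/ and viewed, at most 10 in all, crops included, and the job is handed in when it is done.

Besides the shell and the picture viewer there is one more tool, called as name(argument=value, ...), one argument or row to a line, values as JSON. step_arm: Moves the arm, as the interface text tells. Its arguments: {"type":"object","properties":{"slide":{"type":"array"},"spin":{"type":"array"},"fingers":{"type":"number"},"newtons":{"type":"number"}},"required":["slide","spin"]}

```bash
mkdir -p pics
cat > h.py <<'E'
import numpy as np,cv2
from scipy.spatial.transform import Rotation as R
from plant import bot
def snap(n,f=None):
    s=bot.snapshot(n)
    if f: cv2.imwrite('pics/'+f,s['img'][:,:,::-1])
    return s
def ray(s,u,v,fish=False):
    f=240/np.tan(np.radians(s['vfov'])/2); a=np.array([u-s['cx'],v-s['cy']],float)
    if fish:
        r=np.hypot(*a); t=r/f; d=np.array([*(a/max(r,1e-9)*np.sin(t)),np.cos(t)])
    else: d=np.array([a[0]/f,a[1]/f,1])
    return np.array(s['xyz']),R.from_quat(s['orientation']).apply(d)
def plane(s,u,v,z,fish=False):
    o,d=ray(s,u,v,fish); return o+d*(z-o[2])/d[2]
E
python3 - <<'E'
from h import *
a=snap('scene','a.png');b=snap('top','b.png')
for s in(a,b):print(s['xyz'],R.from_quat(s['orientation']).as_matrix()[:,2],s['vfov'])
s=bot.read_state();print(s['tool_pos'],R.from_quat(s['tcp_rot']).as_matrix(),s['t'])
E
```

```text
[-0.1739666  -0.71051616  0.52437053] [ 0.75914652  0.4131647  -0.5029826 ] 51.825768538318954
[ 0.41507099 -0.3661221   0.95164535] [ 0.0476337   0.00497241 -0.99885249] 51.00748356296139
[0.18718895 0.5166552  0.23053422] [[-9.40119983e-01  3.40842508e-01 -8.95974162e-04]
 [ 3.40843508e-01  9.40118932e-01 -1.44827266e-03]
 [ 3.48689386e-04 -1.66693704e-03 -9.99998550e-01]] 0.1
```

View pics/a.png

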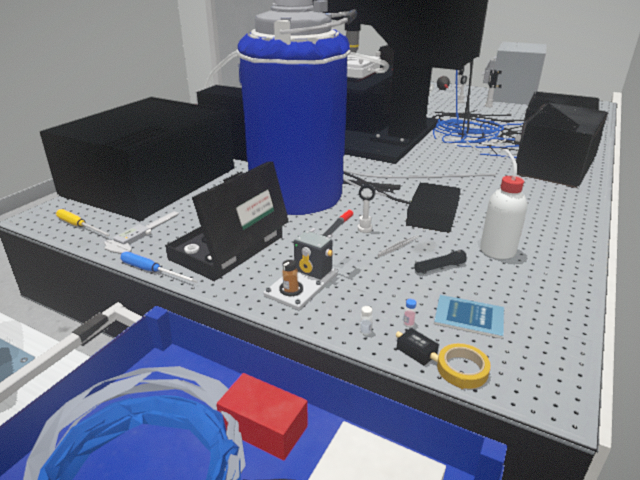

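View pics/b.png

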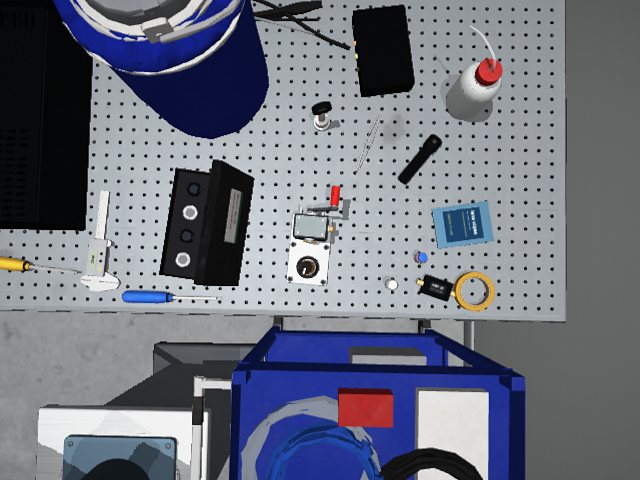

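The scene picture shows the scanner at (305,265) with the vial at (290,280). The top view shows the nest at (309,267), the red grip at (335,196), and the small vials at (392,284) and (421,257).

Run:
```python
from h import *
s=snap('top');im=s['img'].astype(int)
for n,u,v,z in [('vial',309,267,.066),('grip',335,196,.11),('w',392,284,.045),('p',421,257,.045),('lid',240,170,.167),('lid2',237,285,.1)]:print(n,plane(s,u,v,z).round(3))
r,g,b=im[...,0],im[...,1],im[...,2]
m=((r>120)&(g<70)&(b<70)).astype(np.uint8);m[:150]=0;m[230:]=0
n,_,st,c=cv2.connectedComponentsWithStats(m);print(st[1:],c[1:])
lab=cv2.connectedComponents(m)[1];k=1+np.argmax(st[1:,4]);ys,xs=np.where(lab==k)
print(cv2.minAreaRect(np.c_[xs,ys].astype(np.float32)))
c1=cv2.resize(s['img'][180:295,270:360],None,fx=5,fy=5,interpolation=2)
s2=snap('scene');c2=cv2.resize(s2['img'][225:315,255:365],None,fx=3.1,fy=3.1,interpolation=2)
o=np.zeros((575,800,3),np.uint8);o[:c1.shape[0],:c1.shape[1]]=c1;o[:c2.shape[0],455:455+c2.shape[1]]=c2[:,:345]
cv2.imwrite('pics/c.png',o[:,:,::-1])
```

```text
vial [ 0.423 -0.346  0.066]
grip [ 0.543 -0.388  0.11 ]
w [ 0.396 -0.495  0.045]
p [ 0.446 -0.547  0.045]
lid [ 0.572 -0.236  0.167]
lid2 [ 0.39  -0.226  0.1  ]
[[331 186   9  20 145]] [[334.79310345 195.36551724]]
((334.733642578125, 195.43031311035156), (7.69553804397583, 18.83143424987793), 5.19442892074585)
```

View pics/c.png

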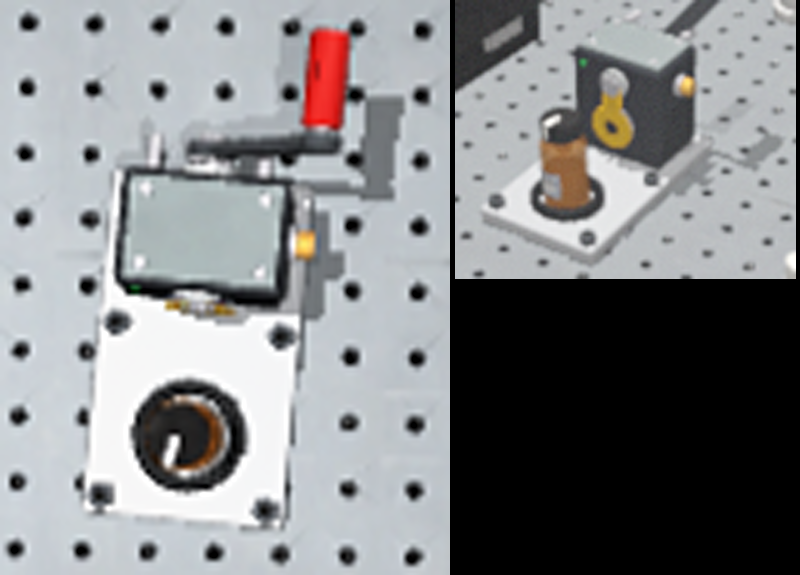

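Crop: the white line on the cap points down and slightly left, at about (170,465) from a cap centre of (183,432). The label therefore faces nearly away from the window. The grip is at upper right (326,78), and the scanner is yawed about -5°. Moving there, high first.

step_arm(
  slide=[
    [0,0,-5],
    [0,0,-10],
    [-35,-42,-10],
    [-35,-42,-10],
    [-35,-42,-10],
    [-35,-42,-10],
    [-35,-42,-10],
    [-35,-42,-10],
    [-35,-42,-10],
    [-35,-42,-10],
  ],
  spin=[0,0,0,0,0,0,0,0,0,0],
)

```text
t: 1.2
tool_pos: [0.3234, 0.1392, 0.3315]
tcp_rot: [0.173, 0.985, 0.0, 0.0]
force: [0.6, -0.2, -0.4]
gripper_width: 0.998
finger_force: 0.0
```

step_arm(
  slide=[
    [-22,-43,0],
    [-22,-43,0],
    [-22,-43,0],
    [-22,-43,0],
    [-22,-43,0],
    [-22,-43,0],
    [-22,-43,0],
    [-22,-43,0],
    [-22,-43,10],
    [-22,-43,10],
  ],
  spin=[0,0,0,0,-0.1,-0.2,-0.26,-0.26,-0.26,-0.26],
)

```text
t: 2.2
tool_pos: [0.3816, -0.322, 0.254]
tcp_rot: [0.045, 0.999, -0.001, 0.001]
force: [-0.4, -0.8, -0.1]
gripper_width: 1.003
finger_force: 0.0
```

step_arm(
  slide=[
    [0,0,3],
    [0,0,6],
  ],
  spin=[0,0],
  fingers=5.5,
)

```text
t: 2.4
tool_pos: [0.3808, -0.3201, 0.1923]
tcp_rot: [0.045, 0.999, 0.001, -0.001]
force: [-0.2, 0.4, 0.5]
gripper_width: 0.689
finger_force: 0.0
```

Run:
```python
from h import *
s=snap('wrist','w1.png');print(s['xyz'],R.from_quat(s['orientation']).as_matrix(),s['vfov'],s['cx'],s['cy'])
t=bot.read_state();print(t['tool_pos'],R.from_quat(t['tcp_rot']).as_matrix().round(3),t['t'],t['qpos'])
```

```text
[ 0.31468199 -0.31517617  0.33433906] [[ 8.88063752e-02  9.61810596e-01  2.58908873e-01]
 [ 9.96048711e-01 -8.59174650e-02 -2.24756580e-02]
 [ 6.27467976e-04  2.59881831e-01 -9.65640223e-01]] 65.70646984690485 322.71136323539815 235.1852025473324
[ 0.37897263 -0.31726181  0.18760647] [[-0.996  0.089 -0.006]
 [ 0.089  0.996  0.008]
 [ 0.007  0.007 -1.   ]] 2.45 [-9.23121806e-01  2.00225306e-01  1.72332475e+00  3.54488169e-05
  1.22793625e+00 -2.40480989e+00]
```

View pics/w1.png

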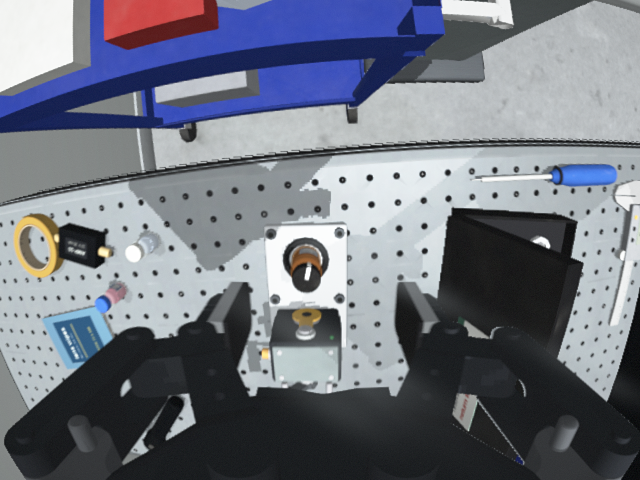

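The wrist view shows the nest and vial at (307,262), bolts near (270,233), (340,233), (272,299) and (340,298), and the flag over the window at (305,316). The cap line points down-image from about (307,272).

Run:
```python
from h import *
s=snap('wrist');im=s['img']
g=cv2.cvtColor(im,cv2.COLOR_RGB2GRAY)
P=[]
for u,v in [(270,233),(340,233),(271,299),(341,298)]:
    w=g[v-7:v+8,u-7:u+8].astype(int);m=w<120
    m=(cv2.connectedComponents(m.astype(np.uint8))[1]);k=m[7,7] or np.bincount(m[m>0]).argmax()
    y,x=np.where(m==k);c=(u-7+x.mean(),v-7+y.mean());p=plane(s,*c,.012,True);P.append(p[:2]);print(c,len(x),p.round(4))
P=np.array(P);print('yaw',np.degrees([np.arctan2(*(P[2]-P[0])[::-1]),np.arctan2(*(P[3]-P[1])[::-1]),np.arctan2(*(P[0]-P[1])[::-1])-0]))
print('mids',P[:2].mean(0),P[2:].mean(0),'spacing',np.linalg.norm(P[2]-P[0]),np.linalg.norm(P[0]-P[1]))
for u,v in[(285,258),(329,258),(306,238)]:print(plane(s,u,v,.016,True))
cv2.imwrite('pics/w2.png',cv2.resize(im[215:345,250:370],None,fx=4.5,fy=4.5,interpolation=2)[:,:,::-1])
```

```text
(np.float64(266.55555555555554), np.float64(237.22222222222223)) 54 [ 0.3945 -0.3686  0.012 ]
(np.float64(335.4074074074074), np.float64(238.07407407407408)) 27 [ 0.4008 -0.3076  0.012 ]
(np.float64(270.0), np.float64(305.11764705882354)) 17 [ 0.461  -0.3744  0.012 ]
(np.float64(336.3157894736842), np.float64(302.2894736842105)) 38 [ 0.4633 -0.3116  0.012 ]
yaw [ -4.98796279  -3.66924122 -95.89137351]
mids [ 0.39764754 -0.33811661] [ 0.4621245  -0.34302059] spacing 0.06670899846045125 0.06136132137492307
[ 0.41401306 -0.35386418  0.016     ]
[ 0.41749424 -0.31479983  0.016     ]
[ 0.39731046 -0.33331763  0.016     ]
```

View pics/w2.png

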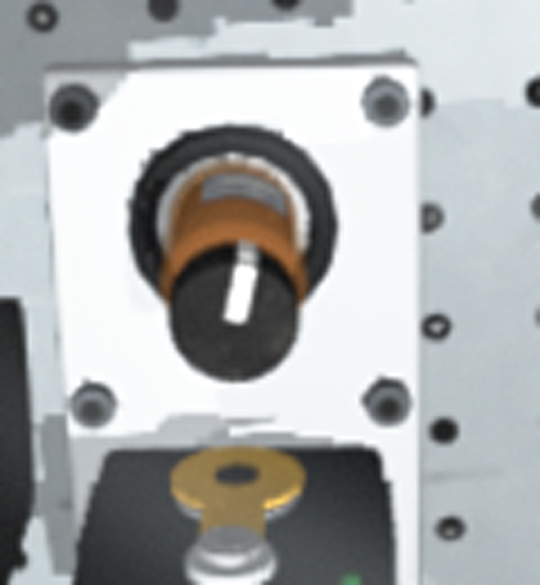

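The crop shows bolts at (73,107), (386,101), (93,404) and (388,400). The ring's outer edge spans (130,225) to (336,225), with its top at (232,126). The cap line runs from (234,318) to (246,263). The cap centre is about (234,316).

Run:
```python
from h import *
s=snap('wrist');old=cv2.imread('pics/w2.png');old=cv2.resize(old,(120,130),interpolation=cv2.INTER_AREA)
new=s['img'][:,:,::-1].copy()
r=cv2.matchTemplate(new,old,cv2.TM_CCOEFF_NORMED);_,v,_,l=cv2.minMaxLoc(r);print(v,l)
Q=lambda x,y,z:plane(s,l[0]+x/4.5,l[1]+y/4.5,z,True)[:2]
B=[Q(73,107,.013),Q(386,101,.013),Q(93,404,.013),Q(388,400,.013)]
B=np.array(B);an=lambda d:np.degrees(np.arctan2(d[1],d[0]))
print(B.round(4),an(B[2]-B[0]),an(B[3]-B[1]),an(B[1]-B[0])-90,an(B[3]-B[2])-90)
L,Rr,T=Q(130,225,.016),Q(336,225,.016),Q(232,126,.016);print('ring',L,Rr,T,np.linalg.norm(L-Rr))
print('mid bolts',B[:2].mean(0),B[2:].mean(0))
A=[Q(170,312,.064),Q(300,312,.064),Q(236,380,.066)];print('cap',A)
d=Q(246,263,.066)-Q(234,318,.066);print('line',an(d),np.linalg.norm(d))
t=bot.read_state();print(t['tool_pos'],R.from_quat(t['tcp_rot']).as_matrix().round(3))
```

```text
0.9838531613349915 (250, 214)
[[ 0.3957 -0.3692]
 [ 0.4001 -0.3071]
 [ 0.4607 -0.3738]
 [ 0.465  -0.3116]] -4.037015092537733 -4.029787896959459 -3.9867241730991907 -3.9435626133136026
ring [ 0.42037446 -0.36035291] [ 0.42397245 -0.31911027] [ 0.40161343 -0.33771975] 0.04139928174588006
mid bolts [ 0.39789062 -0.33814799] [ 0.46280879 -0.34272554]
cap [array([ 0.42069341, -0.34825152]), array([ 0.42261511, -0.32578969]), array([ 0.43364313, -0.33802151])]
line 162.5583332555603 0.010370426242101488
[ 0.38034386 -0.31827221  0.19278944] [[-0.996  0.088 -0.003]
 [ 0.088  0.996  0.004]
 [ 0.003  0.004 -1.   ]]
```

step_arm(
  slide=[
    [-4.4,-1.6,4],
    [-4.4,-1.6,7],
    [-4.4,-1.6,7],
    [-4.4,-1.6,7],
    [-4.4,-1.6,7],
  ],
  spin=[0,0,0,0,0],
  fingers=5,
)

```text
t: 3.05
tool_pos: [0.4245, -0.34, 0.1271]
tcp_rot: [0.044, 0.999, -0.002, 0.001]
force: [-0.5, 1.0, -0.4]
gripper_width: 0.583
finger_force: 0.0
```

Run:
```python
from h import *
t=bot.read_state();M=R.from_quat(t['tcp_rot']).as_matrix();print(t['tool_pos'],M.round(3),M.T@(np.array([.4225,-.3385,.034])-t['tool_pos'])*100)
```

```text
[ 0.42450589 -0.34003829  0.12711156] [[-0.996  0.087  0.002]
 [ 0.087  0.996 -0.003]
 [-0.003 -0.003 -1.   ]] [0.23837488 0.16262963 9.31011594]
```

step_arm(
  slide=[
    [0.1,0.1,3],
    [0.1,0.1,6],
    [0.1,0.1,8],
    [0.1,0.1,9.3],
    [0.1,0.1,9.3],
    [0.1,0.1,9.3],
  ],
  spin=[0,0,0,0,0,0],
)

```text
t: 3.65
tool_pos: [0.4235, -0.3389, 0.0329]
tcp_rot: [0.044, 0.999, -0.001, 0.001]
force: [0.4, 0.5, 0.3]
gripper_width: 0.584
finger_force: 0.0
```

Run:
```python
from h import *
snap('wrist','w3.png')
t=bot.read_state();M=R.from_quat(t['tcp_rot']).as_matrix();print(t['tool_pos'],t['force'],M.T@(np.array([.4225,-.3385,.034])-t['tool_pos'])*100)
```

```text
[ 0.42365012 -0.3390848   0.03306785] [-0.03827264 -0.2133107   0.82517239] [ 0.11950378  0.04796642 -0.09356636]
```

View pics/w3.png

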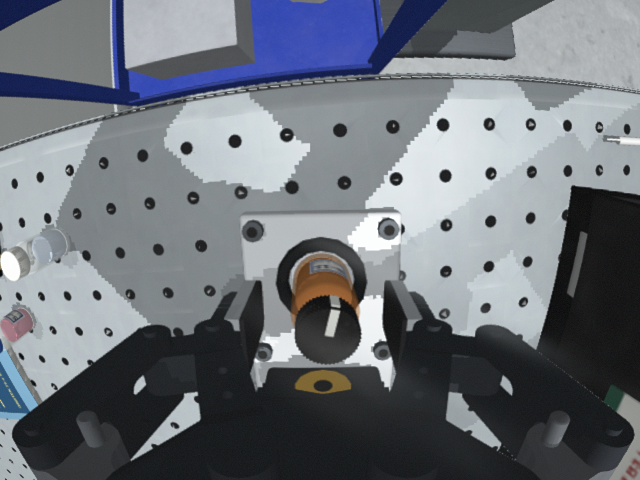

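The vial cap at (328,332) sits centred between the pads at (255,320) and (395,320). Closing.

step_arm(
  slide=[
    [0.1,0,0],
    [0.1,0,0],
    [0.1,0,0],
    [0.1,0,0],
    [0.1,0,0],
    [0.1,0,0],
  ],
  spin=[0,0,0,0,0,0],
  fingers=0,
  newtons=20,
)

```text
t: 4.3
tool_pos: [0.4224, -0.3386, 0.0326]
tcp_rot: [0.044, 0.999, -0.001, 0.001]
force: [-1.4, 0.8, 6.2]
gripper_width: 0.291
finger_force: 19.6
```

step_arm(
  slide=[
    [0,0,0],
    [0,0,0],
    [0,0,0],
    [0,0,0],
    [0,0,0],
    [0,0,0],
    [0,0,0],
    [0,0,0],
    [0,0,0],
    [0,0,0],
  ],
  spin=[0.14,0.28,0.42,0.56,0.7,0.84,0.98,1.12,1.26,1.4],
)

```text
t: 5.3
tool_pos: [0.4237, -0.3393, 0.0327]
tcp_rot: [0.679, 0.734, 0.0, 0.002]
force: [3.4, 1.0, 3.5]
gripper_width: 0.296
finger_force: 19.3
```

step_arm(
  slide=[
    [0,0,0],
    [0,0,0],
    [0,0,0],
    [0,0,0],
    [0,0,0],
    [0,0,0],
    [0,0,0],
    [0,0,0],
    [0,0,0],
    [0,0,0],
  ],
  spin=[0.14,0.28,0.42,0.56,0.7,0.84,0.98,1.12,1.26,1.4],
)

```text
t: 6.3
tool_pos: [0.4237, -0.3402, 0.0328]
tcp_rot: [0.992, 0.124, 0.002, 0.003]
force: [1.7, -3.8, 2.2]
gripper_width: 0.298
finger_force: 19.4
```

step_arm(
  slide=[
    [0,0,0],
    [0,0,0],
    [0,0,0],
    [0,0,0],
  ],
  spin=[0.11,0.11,0.11,0.11],
)

```text
t: 6.7
tool_pos: [0.4235, -0.34, 0.0327]
tcp_rot: [0.997, 0.073, 0.002, 0.002]
force: [3.4, -4.2, 6.1]
gripper_width: 0.296
finger_force: 19.6
```

Run:
```python
from h import *
s=snap('wrist','w4.png')
t=bot.read_state();M=R.from_quat(t['tcp_rot']).as_matrix();print(t['tool_pos'],t['force'],np.degrees(np.arctan2(M[1,0],M[0,0])),t['qpos'],t['gripper_width'])
o=np.zeros((480,800,3),np.uint8);o[:,:500]=s['img'][:,70:570]
s2=snap('scene');o[:300,500:]=cv2.resize(s2['img'][225:325,255:355],None,fx=3,fy=3,interpolation=2)
cv2.imwrite('pics/w4.png',o[:,:,::-1])
```

```text
[ 0.42346513 -0.3399915   0.03274178] [ 3.1342398  -3.65601351  6.18654982] 8.41149895791308 [-8.81994595e-01  4.57343937e-01  1.79219067e+00  5.71513146e-05
  8.86549240e-01  5.41964139e-01] 0.2983614700642169
```

View pics/w4.png

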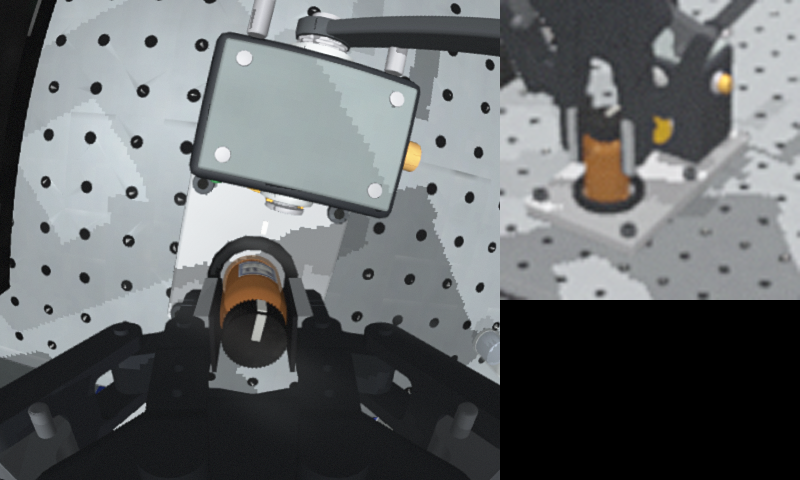

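The vial is turned: the cap line runs from (255,342) to (264,302) and points at the window. The label faces the head. The head-top screws are at (244,58), (397,99), (222,154) and (375,190), in crop columns (+70).

Run:
```python
from h import *
s=snap('wrist');im=s['img']
an=lambda d:np.degrees(np.arctan2(d[1],d[0]))
Q=lambda x,y,z:plane(s,x+70,y,z,True)[:2]
S=np.array([Q(244,58,.078),Q(397,99,.078),Q(222,154,.078),Q(375,190,.078)]);print(S.round(4),an(S[0]-S[2]),an(S[1]-S[3]),an(S[0]-S[1])-90,an(S[2]-S[3])-90)
g=cv2.cvtColor(im,cv2.COLOR_RGB2GRAY);m=np.zeros_like(g);m[306:346,315:345]=(g[306:346,315:345]>140)
n,l,st,c=cv2.connectedComponentsWithStats(m);k=1+st[1:,4].argmax();print(st[k],c[k])
y,x=np.where(l==k);p=np.array([plane(s,a,b,.066,True)[:2] for a,b in zip(x,y)])
w,V=np.linalg.eigh(np.cov(p.T));print('line',an(V[:,1]),np.ptp(p@V[:,1]),p.mean(0))
t=bot.read_state();print(t['tool_pos'])
```

```text
[[ 0.5085 -0.3257]
 [ 0.5056 -0.3678]
 [ 0.4827 -0.3238]
 [ 0.4797 -0.366 ]] -4.29996971197936 -4.039995396516111 -3.991445153180379 -3.9606488563129574
[322 315  14  26 229] [328.2489083  327.31877729]
line 176.53208800882933 0.01001695714743095 [ 0.42794094 -0.34186698]
[ 0.42344838 -0.33997777  0.03271887]
```

step_arm(
  slide=[
    [0,0,0],
    [0,0,0],
    [0,0,0],
    [0,0,0],
    [0,0,-3],
    [0,0,-6],
    [0,0,-10],
    [0,0,-14],
    [0,0,-16],
    [0,0,-16],
  ],
  spin=[0,0,0,0,0,0,0,0,0,0],
  fingers=5,
)

```text
t: 7.85
tool_pos: [0.4231, -0.3393, 0.1947]
tcp_rot: [0.997, 0.072, 0.002, 0.003]
force: [-0.2, -0.2, -0.7]
gripper_width: 0.585
finger_force: 0.0
```

Run:
```python
from h import *
t=bot.read_state();M=R.from_quat(t['tcp_rot']).as_matrix();print(t['tool_pos'],M.round(3),t['qpos'])
s=snap('wrist','w5.png');s2=snap('top')
o=np.zeros((480,800,3),np.uint8);o[:,:500]=s['img'][:,70:570]
o[:400,500:]=cv2.resize(s2['img'][180:295,270:360],(300,400),interpolation=2)
cv2.imwrite('pics/w5.png',o[:,:,::-1])
```

```text
[ 0.42305209 -0.33926656  0.19472886] [[ 0.99   0.144  0.004]
 [ 0.144 -0.99  -0.005]
 [ 0.003  0.005 -1.   ]] [-8.81719108e-01  2.68437688e-01  1.61438578e+00  3.37609248e-05
  1.25240570e+00  5.44807548e-01]
```

View pics/w5.png

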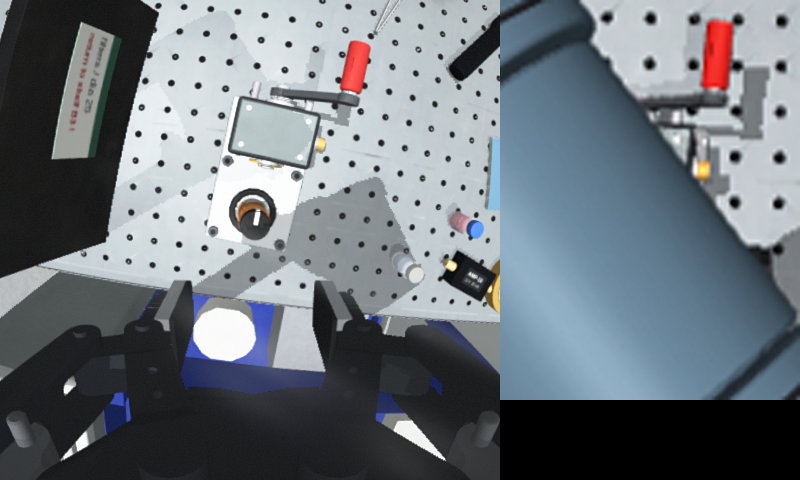

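After release the vial stands upright in its nest (252,218) with the cap line pointing at the window. The shutter is still closed and the red grip is at (356,67). The lid edge runs (158,12) to (105,240).

Run:
```python
from h import *
s=snap('wrist');im=s['img'].astype(int);an=lambda d:np.degrees(np.arctan2(d[1],d[0]))
g=cv2.cvtColor(s['img'],cv2.COLOR_RGB2GRAY);m=np.zeros_like(g);m[205:228,318:336]=(g[205:228,318:336]>150)
n,l,st,c=cv2.connectedComponentsWithStats(m)
for k in range(1,n):
    if st[k,4]<15: continue
    y,x=np.where(l==k);p=np.array([plane(s,a,b,.066,True)[:2] for a,b in zip(x,y)])
    w,V=np.linalg.eigh(np.cov(p.T));print(st[k],'line',an(V[:,1]),np.ptp(p@V[:,1]),p.mean(0))
S=np.array([plane(s,u+70,v,.078,True)[:2] for u,v in[(251,104),(310,122),(240,148),(304,160)]])
print(S.round(4),an(S[0]-S[1])-90)
m=((im[...,0]>120)&(im[...,1]<80)&(im[...,2]<80)).astype(np.uint8);m[:,:390]=0;m[130:]=0;m[:,460:]=0
n,l,st,c=cv2.connectedComponentsWithStats(m);k=1+st[1:,4].argmax();print(st[k],c[k])
y,x=np.where(l==k);r=cv2.boxPoints(cv2.minAreaRect(np.c_[x,y].astype(np.float32)));print(r)
for z in(.1114,.117):
  p=np.array([plane(s,a,b,z,True)[:2] for a,b in zip(x,y)]);w,V=np.linalg.eigh(np.cov(p.T));print('grip',p.mean(0),an(V[:,1]),np.ptp(p@V,axis=0))
Y=np.radians(-4);ex=np.array([np.cos(Y),np.sin(Y)]);ey=np.array([-ex[1],ex[0]]);N=np.array([.4228,-.3398])
print('model grip',N+.123*ex-.0375*ey,'end',N+.123*ex+.0375*ey)
for u,v in[(158,12),(105,240)]:print('lid',plane(s,u+70,v,.167,True))
```

```text
[327 207   7  17  84] line 178.07247889178024 0.012342016462658978 [ 0.43052646 -0.3425597 ]
[[ 0.5085 -0.3246]
 [ 0.5026 -0.366 ]
 [ 0.4775 -0.3215]
 [ 0.476  -0.3661]] -8.062553179133957
[416  37  30  54 782] [430.86828645  62.35805627]
[[414.46136   85.813866]
 [425.77917   35.692078]
 [447.87817   40.682175]
 [436.56036   90.80396 ]]
grip [ 0.54334956 -0.38663442] 176.6094109227494 [0.01434058 0.03327298]
grip [ 0.54191462 -0.38517586] 176.60941092274936 [0.01397785 0.03243138]
model grip [ 0.54288451 -0.3857887 ] end [ 0.54811625 -0.31097139]
lid [ 0.53977216 -0.27770854  0.167     ]
lid [ 0.42909629 -0.26416151  0.167     ]
```

step_arm(
  slide=[
    [4,2.2,0],
    [8,4.4,0],
    [11.5,6.4,0],
    [11.5,6.4,1],
    [11.5,6.4,3],
    [11.5,6.4,3],
    [11.5,6.4,3],
  ],
  spin=[0.1,0.2,0.215,0.215,0.215,0.215,0.215],
  fingers=5,
)

```text
t: 8.7
tool_pos: [0.5436, -0.3839, 0.1595]
tcp_rot: [0.999, -0.036, -0.002, -0.001]
force: [0.1, -0.2, 0.5]
gripper_width: 0.583
finger_force: 0.0
```

Run:
```python
from h import *
s=snap('wrist','w6.png')
t=bot.read_state();M=R.from_quat(t['tcp_rot']).as_matrix();print(t['tool_pos'],M.round(3),t['qpos'],M.T@(np.array([.546,-.386,.0925])-t['tool_pos'])*100)
```

```text
[ 0.54412318 -0.38445507  0.16085466] [[ 0.997 -0.071 -0.001]
 [-0.071 -0.997  0.001]
 [-0.001 -0.001 -1.   ]] [-7.82165900e-01  5.14991607e-01  1.32609014e+00 -6.00222012e-05
  1.30221909e+00  8.59942662e-01] [0.20731676 0.1480499  6.83504165]
```

View pics/w6.png

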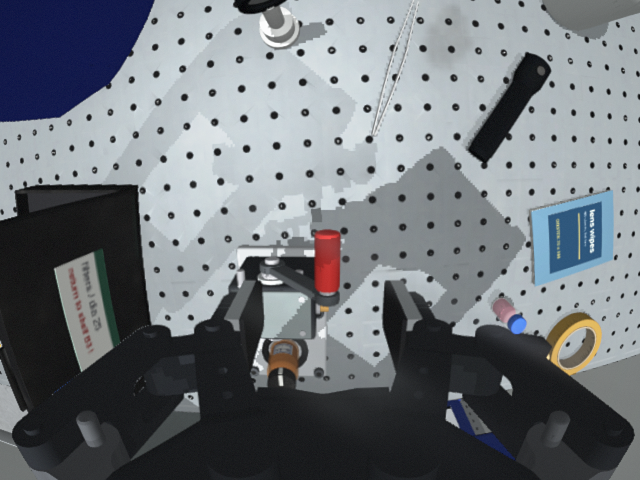

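The red grip at (327,264) lies centred between the pads (245 to 398), and the vial's label at (285,345) faces the head. Descending and closing.

step_arm(
  slide=[
    [0.1,0.1,3],
    [0.1,0.1,5],
    [0.1,0.1,6.8],
    [0.1,0.1,6.8],
    [0.1,0.1,6.8],
  ],
  spin=[0,0,0,0,0],
)

```text
t: 9.25
tool_pos: [0.5458, -0.3862, 0.0945]
tcp_rot: [0.999, -0.036, 0.0, 0.0]
force: [0.4, 0.6, 0.4]
gripper_width: 0.587
finger_force: 0.0
```

step_arm(
  slide=[
    [0,0,0],
    [0,0,0],
    [0,0,0],
    [0,0,0],
    [0,0,0],
    [0,0,0],
    [0,0,0],
  ],
  spin=[0,0,0,0,0,0,0],
  fingers=0,
  newtons=40,
)

```text
t: 9.95
tool_pos: [0.5463, -0.3863, 0.0949]
tcp_rot: [0.999, -0.036, 0.001, 0.001]
force: [-0.0, 0.6, 6.5]
gripper_width: 0.145
finger_force: 39.1
```

step_arm(
  slide=[
    [0,-0.4,-0.25],
    [0,-0.8,-0.5],
    [0,-1.6,-0.9],
    [0,-2.5,-1.15],
    [0,-3.45,-1.25],
    [0,-4.4,-1.25],
    [0,-4.4,-1.25],
  ],
  spin=[0,0,0,0,0,0,0],
)

```text
t: 10.65
tool_pos: [0.5499, -0.3463, 0.1103]
tcp_rot: [0.999, -0.035, 0.002, 0.005]
force: [-3.7, -8.6, 14.0]
gripper_width: 0.151
finger_force: 41.5
```

step_arm(
  slide=[
    [0,-0.9,0.15],
    [0,-1.8,0.45],
    [0,-2.6,0.9],
    [0,-3.1,1.25],
    [0,-3.4,1.45],
    [0,-3.4,1.45],
    [0,-3.4,1.45],
  ],
  spin=[0,0,0,0,0,0,0],
)

```text
t: 11.35
tool_pos: [0.5522, -0.3114, 0.0935]
tcp_rot: [0.999, -0.036, 0.002, 0.003]
force: [-1.1, -7.2, 5.9]
gripper_width: 0.151
finger_force: 44.8
```

```bash
cat > c.py <<'E'
from h import *
t=bot.read_state();M=R.from_quat(t['tcp_rot']).as_matrix();p=np.array(t['tool_pos'])
g=p+M[:,2]*-bot.grip_point_offset
Y=np.radians(-4);ex=np.array([np.cos(Y),np.sin(Y),0]);ey=np.array([-ex[1],ex[0],0]);d=g-np.array([.4228,-.3398,.062])
print(t['t'],'scanner',d@ex,d@ey,d[2],'phi',np.arctan2(d@ey,d[2]),np.hypot(d@ey,d[2]),'F',np.array(t['force']).round(1),np.array(t['torque']).round(2),'tz',M[:,2].round(3),t['finger_force'])
E
python3 c.py
```

```text
11.35 scanner 0.1270730235376197 0.03744435744128109 0.050211106037692355 phi 0.6407681978186266 0.06263573320173405 F [-1.1 -7.2  5.9] [-1.31  0.24  0.04] tz [ 0.003 -0.007 -1.   ] 44.82135593891144
```

step_arm(
  slide=[
    [0,-0.25,0.2],
    [0,-0.5,0.4],
    [0,-0.5,0.4],
    [0,-0.5,0.4],
    [0,-0.5,0.4],
  ],
  spin=[0,0,0,0,0],
  newtons=60,
)

```text
t: 11.85
tool_pos: [0.5525, -0.3111, 0.0931]
tcp_rot: [0.999, -0.036, 0.003, 0.007]
force: [-9.8, -15.8, 19.7]
gripper_width: 0.14
finger_force: 59.9
```

```bash
python3 c.py
```

```text
11.85 scanner 0.12724878675624213 0.03793775101785283 0.04978344801772677 phi 0.6511720964803667 0.06259125057726757 F [ -9.8 -15.8  19.7] [-2.69  1.54  0.  ] tz [ 0.005 -0.015 -1.   ] 59.90886569023132
```

```bash
python3 - <<'E'
from h import *
s=snap('wrist');s2=snap('scene')
o=np.zeros((480,800,3),np.uint8);o[:,:400]=s['img'][:,120:520]
o[:400,400:]=cv2.resize(s2['img'][215:315,245:345],(400,400),interpolation=2)
cv2.imwrite('pics/w7.png',o[:,:,::-1])
E
python3 c.py
```

```text
11.95 scanner 0.1272382783704465 0.03794009173150117 0.0497998495589817 phi 0.6510430420568003 0.06260571520789403 F [ -9.1 -15.4  20.2] [-2.66  1.52  0.06] tz [ 0.005 -0.015 -1.   ] 59.90926444530487
```

View pics/w7.png

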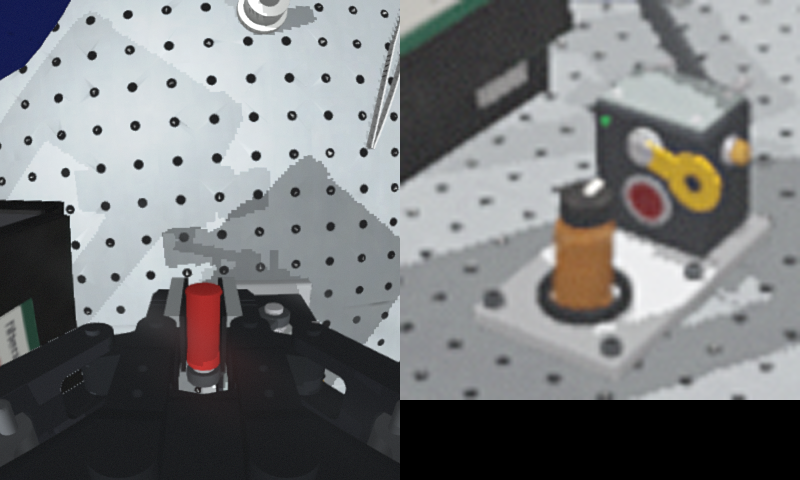

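The red window at (647,198) is bare, the flag is swung aside at (693,183), and the vial stands seated with its line toward the window. The grip is held between the pads at (203,325). Handing in.

```bash
python3 -c "
from plant import bot
print(bot.close_job())"
```

```text
the job is handed in; nothing more can be done
None
```

I turned the vial so its label faces the window (within about 2° by the last camera measurement), released it seated in its nest, then swung the shutter to its far stop and handed the job in at about 12 s still holding it there; the judged result was not reported back.

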